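Try the roller catch of a small cabinet

TASK

A new roller catch has just been fitted in the little cabinet on the bench, and its door stands ajar; try the catch out. Push the door shut until the catch snaps in and let go, so that the catch alone keeps it shut, then pull it open through the catch again and leave the door standing open. Handle it gently, feeling for where the door comes home instead of forcing it, and leave the other things on the bench alone.

Things in the scene. Friction and masses are not known exactly. Their poses are not given: they have to be found in the camera images.
- cabinet: Fixed wooden cabinet on the bench, 150 deep x 240 wide x 170 mm high. Origin: centre of its underside. Its front faces along its own -x, its own z is up.
- door (a joint): Door angle in rad: 0 = flush with the cabinet's front, positive = open (limit 1.6), anticlockwise from above. Door panel 210 wide, 140 high, 15 mm thick, inset in the front, hinged upright at its own -y end. A light hinge spring (1.5 N at the handle when nearly shut) eases an uncaught door open to about 0.6 rad; from 0.62 to 0.88 it stays where left.
- door_hinge (a point): Point on the hinge axis (front corner of the door), 125 mm above the bench. Turns with the door: its own y runs along the door from the hinge to the free edge, its own -x points out of the door's front, z up.
- door_handle (a point): Middle of the upright bar of the D-shaped pull handle near the door's free edge, 125 mm above the bench; axes as door_hinge. Bar 12 mm thick, its centre 42 mm out from the door's front face and 165 mm along from the hinge axis, upright from 65 to 140 mm above the bench; at both ends a rod runs back to the door. It can be pinched from above, fingers either side of it along the door.
- bowl_rim (a point): Bystander: turned reddish wooden bowl, 120 mm across, 60 mm high; centre of its mouth.
- bottle: Bystander: amber bottle of finish, 58 mm across, 135 mm high; centre of its underside.
- wax_jar: Bystander: glass wax jar, 64 mm across, 60 mm high; centre of its underside.
- driver: Bystander: screwdriver lying on the bench, about 200 mm long.
- strike (a point): Steel nose on the door's inner face, 45 mm up, 185 mm from the hinge axis; it rides over the catch's sprung roller. The catch's place is not measured: the door comes home anywhere from 10 mm in front of flush to 22 mm behind. From 15 mm before home the catch resists, 9 to 12 N at the handle, then draws the last 5 mm in to a rubber stop; opening takes 3 to 7 N. Over 20 N on it is too rough.

How it is judged:
On the way:
1. the door has snapped fully home, the catch alone holding it on its stop, with no robot contact, for half a second (value of joint door below 0.1 rad and contact force between each of door, door, door and catch_c0 above 1 N and contact force between each of the arm, the fingers and door below 0.2 N and velocity of joint door between -0.05 and 0.05 rad/s), for 0.5 s.
At the end, for the whole second after the job is handed in: After having been shut and caught, the door stands open by more than 0.45 rad, at rest and let go (value of joint door above 0.45 rad and velocity of joint door between -0.05 and 0.05 rad/s); the robot touches nothing.
It fails at once if the door is forced against its stop with more than 20 N (contact force between door and catch_c0 above 20 N).
It fails at once if the door is slammed or flung (over 2.5 rad/s) (velocity of joint door below -2.5 rad/s or velocity of joint door above 2.5 rad/s).
It fails at once if a bystander is shifted by more than 20 mm or knocked over (distance of any of bowl_rim, bottle, wax_jar, driver from where it was at the start of the episode above 0.02 m).
It also fails if it takes over 69 s, if anything falls off the work surface, if the arm or the gripper's body presses on something with over 40 N, if the wrist force passes 120 N, or if a joint passes its speed limit or range.

ROBOT

A 7-joint arm with a two-finger parallel gripper is mounted at the origin on the work surface. World frame = base frame: x ahead of the robot, y to its left, z up, the work surface at z = 0. Lengths are in m, angles in rad, forces in N, time in s.
With the tool pointing down it reaches from about 0.35 to 0.9 m from the base axis. Payload 7.2 kg.
Tool frame: the origin (TCP) lies between the finger pads; the fingertips stand 19 mm ahead of it and the grasp point (between the pads) is the TCP; x points along the fingers, y is the direction in which the jaws open and shut, and the axes are right-handed (so a half turn about x gives the same grasp; the last joint's range is limited). The gripper opens to 85 mm and grips with 20 to 120 N. Pads are 22 mm wide; open, the fingers measure 114 mm over their backs; the gripper's body (76 mm by 85 mm) begins 54 mm behind the grasp point. The pads swing forward as they close: fully open they stand 13 mm farther back than shut.
Start: joints at [-1.375, 0.411, -0.013, 1.596, 0.006, 1.134, -0.082], TCP at [0.163, 0.603, 0.25] pointing down, gripper open.
Joint ranges: [-2.95, 2.95], [-0.29, 1.99], [-1.47, 1.44], [0.14, 2.54], [-1.03, 4.17], [0.13, 1.85], [-2.86, 2.86]. Speed limits (rad/s): [2.39, 2.39, 3.01, 3.01, 3.14, 3.14, 3.14].

INTERFACE

Orientations are given as [roll, pitch, yaw] about the fixed x, y, z axes, in that order (R = Rz(yaw) Ry(pitch) Rx(roll)).
In Python, from station import * gives the robot as it stands. The module is installed in compiled form; this text tells all that it offers.
- The arm moves only by the tool jog_arm, never from a script. Its argument "increments" is one flat list of numbers, 5 for each row, row after row: the opening, from 0 (shut) to 1 (fully open), then the shift along the tool's x, y, z in cm, then the turn about the tool's x in degrees. A call has 1 to 20 rows; each row is the pose to reach, as a shift and turn from the pose measured when the call began, along the tool's axes at that moment; what a row does not reach only later rows make up. A row lasts 1/10 s, in which the tool goes at most 50 mm and 8.59 degrees, less where a joint would pass 70% of its speed; a pose out of reach is approached as far as the arm can. A call with a gripper value outside its range is refused whole. The fingers move at their own pace and stop on an object; "newtons" is the grip in N (left out, the last holds). Time passes only in rows, so rows that repeat a pose let the fingers close. It gives the time, the measured TCP pose, the force and the opening at its end, in the units of the state.
- state(): the state, without advancing time (a new reading comes with each control period).
- capture(name): name is "scene" or "side" or "wrist"; returns a dict with "image" (480x640x3 uint8, blue, green, red), "camera_matrix" (3x3 intrinsics, pixels), "world_from_camera" (4x4, takes a point from camera to world coordinates); the wrist camera has in their place "hand_eye" (4x4, takes a point from camera to tool coordinates, whose origin is the TCP and whose axes are the tool frame's). Camera axes: x right, y up, looking along -z (the intrinsics and any distortion apply to the point x, -y, -z); pixel columns grow to the right and rows downward; lengths in m; the calibration is good to about 2 mm. A picture is of the moment at which its call begins: read the wrist's pose just before it. There is no depth.
- hand_in(): hands the job in, once; it reports no verdict.
The state is a dict: "time_s": time; "joint_pos": joint angles; "joint_vel": joint speeds; "effort": joint torques, N m; "position": TCP position; "ee_rot": TCP orientation; "force": force on the tool from outside, world axes, zero at the start; "moment": the same for the moment, N m; "finger_gap": finger opening in m.
Only numpy, scipy, OpenCV 4.12 (cv2) and the standard library are available. Lean on these libraries where they do the work, as an engineer would, in place of code of your own. Each camera call takes 0.05 s, during which the arm holds its last target.

## Working session

There is one attempt and no reset: what is moved stays moved. The work goes in short steps, Python scripts to look and compute and a tool call to move; the robot and the scene stay as the last step left them, time stands still between calls to the robot, and variables do not carry over. Pictures are saved under pics/ and viewed, and the job is handed in when it is done.

Besides the shell and the picture viewer there is one more tool, called after "Request:" as name(argument=value, ...) on one line, values as JSON. jog_arm: Moves the arm, as the interface text tells. Its arguments: {"type":"object","properties":{"increments":{"type":"array"},"newtons":{"type":"number"}},"required":["increments"]}

```bash
mkdir -p pics; python3 - <<'E'
from station import *
import cv2,numpy as np
s=state();print({k:np.round(v,4) for k,v in s.items()})
for n in ["scene","side","wrist"]:
    c=capture(n);cv2.imwrite(f"pics/{n}0.png",c["image"]);np.savez(f"{n}0.npz",**c)
    for k in c:
        if k!="image":print(n,k,np.round(c[k],4).tolist())
E
```

```text
{'time_s': np.float64(0.0), 'joint_pos': array([-1.3752,  0.4119, -0.0127,  1.5971,  0.0056,  1.1343, -0.0822]), 'joint_vel': array([ 0.0005,  0.0002,  0.0015, -0.002 ,  0.0016, -0.002 ,  0.0001]), 'effort': array([ 6.00000e-04, -6.00617e+01,  6.82600e-01, -2.99426e+01,
        1.40000e-02,  1.02000e-02,  0.00000e+00]), 'position': array([0.1629, 0.6029, 0.2494]), 'ee_rot': array([-1.4846,  1.5692, -1.7483]), 'force': array([ 0.2344, -0.0667, -0.4938]), 'moment': array([ 0.0035, -0.0494, -0.024 ]), 'finger_gap': np.float64(0.0853)}
scene camera_matrix [[481.9941, 0.0, 317.1371], [0.0, 481.9941, 234.0981], [0.0, 0.0, 1.0]]
scene world_from_camera [[-0.4011, -0.6463, 0.6492, 1.2475], [0.9159, -0.2946, 0.2726, 0.2904], [0.0151, 0.7039, 0.7101, 0.8883], [0.0, 0.0, 0.0, 1.0]]
side camera_matrix [[541.5687, 0.0, 314.8984], [0.0, 541.5687, 234.8122], [0.0, 0.0, 1.0]]
side world_from_camera [[0.9035, 0.4064, -0.1365, 0.3659], [-0.4287, 0.857, -0.2859, -0.3152], [0.0008, 0.3169, 0.9485, 1.2111], [0.0, 0.0, 0.0, 1.0]]
wrist camera_matrix [[339.5493, 0.0, 319.9833], [0.0, 339.5493, 235.0208], [0.0, 0.0, 1.0]]
wrist hand_eye [[0.0006, 0.2618, -0.9651, -0.1246], [1.0, -0.0008, 0.0004, 0.0007], [-0.0006, -0.9651, -0.2618, -0.0647], [0.0, 0.0, 0.0, 1.0]]
```

View pics/scene0.png

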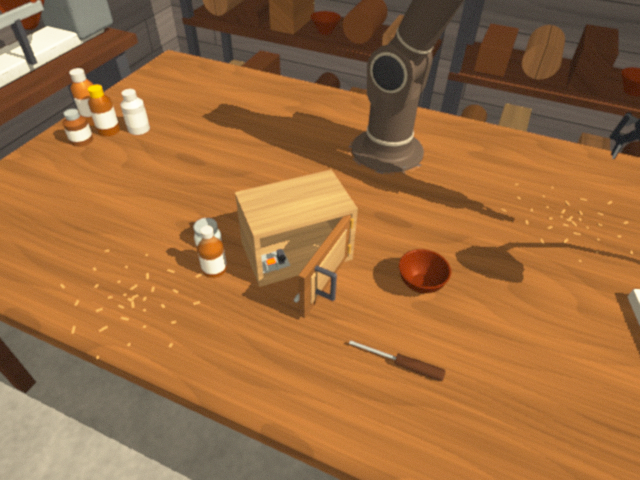

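View pics/side0.png

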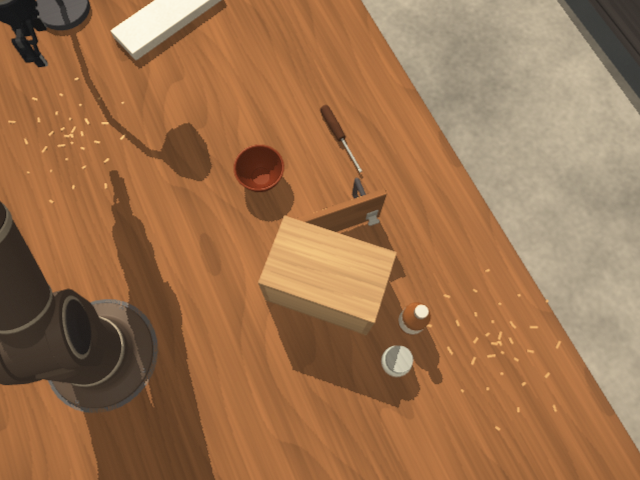

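View pics/wrist0.png

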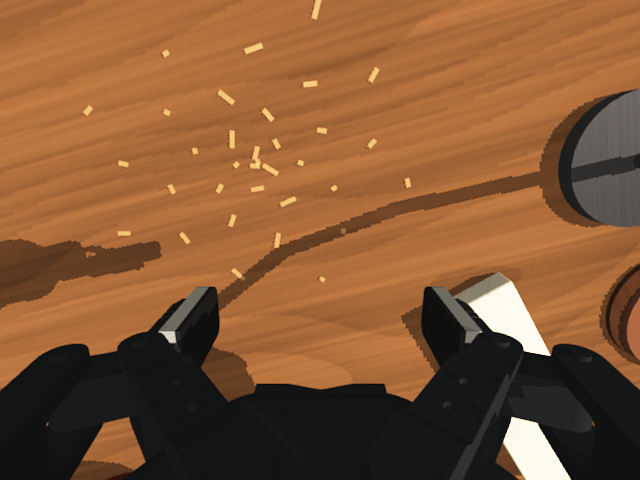

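```bash
cat > h.py <<'E'
import numpy as np,cv2
def ray(c,p):
    K=c["camera_matrix"];T=c["world_from_camera"]
    d=np.linalg.inv(K)@np.array([p[0],p[1],1.]);d=np.array([d[0],-d[1],-d[2]])
    return T[:3,3],T[:3,:3]@d
def onz(c,p,z):
    o,d=ray(c,p);return o+d*(z-o[2])/d[2]
def proj(c,X):
    T=c["world_from_camera"];q=T[:3,:3].T@(np.asarray(X)-T[:3,3]);q=np.array([q[0],-q[1],-q[2]]);q=c["camera_matrix"]@q;return q[:2]/q[2]
def tri(c1,p1,c2,p2):
    o1,d1=ray(c1,p1);o2,d2=ray(c2,p2);A=np.stack([d1,-d2],1);t=np.linalg.lstsq(A,o2-o1,rcond=None)[0]
    a=o1+d1*t[0];b=o2+d2*t[1];return (a+b)/2,np.linalg.norm(a-b)
E
python3 - <<'E'
import numpy as np,cv2
a=cv2.imread("pics/side0.png")[160:340,230:450];cv2.imwrite("pics/side0z.png",cv2.resize(a,None,fx=3.6,fy=3.3,interpolation=2))
a=cv2.imread("pics/scene0.png")[160:330,190:390];cv2.imwrite("pics/scene0z.png",cv2.resize(a,None,fx=4,fy=3.5,interpolation=2))
E
```

```text
(no output)
```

View pics/side0z.png

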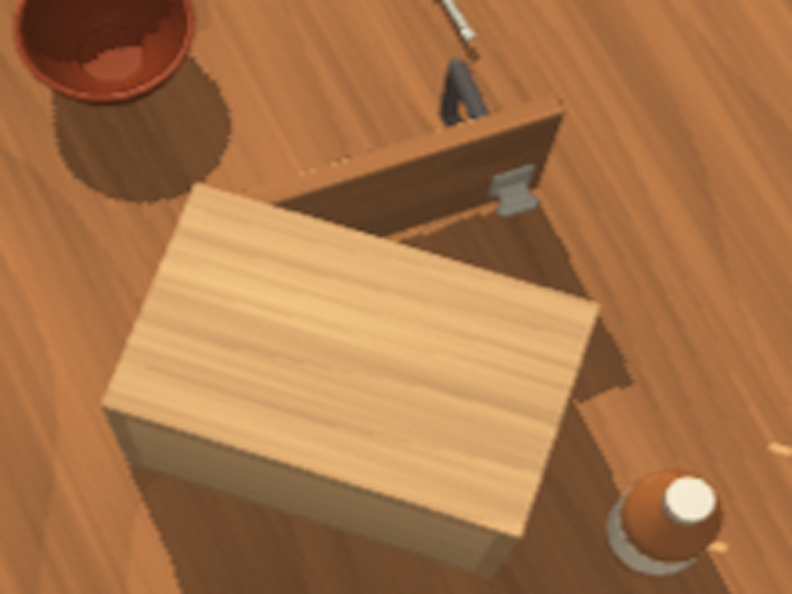

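View pics/scene0z.png

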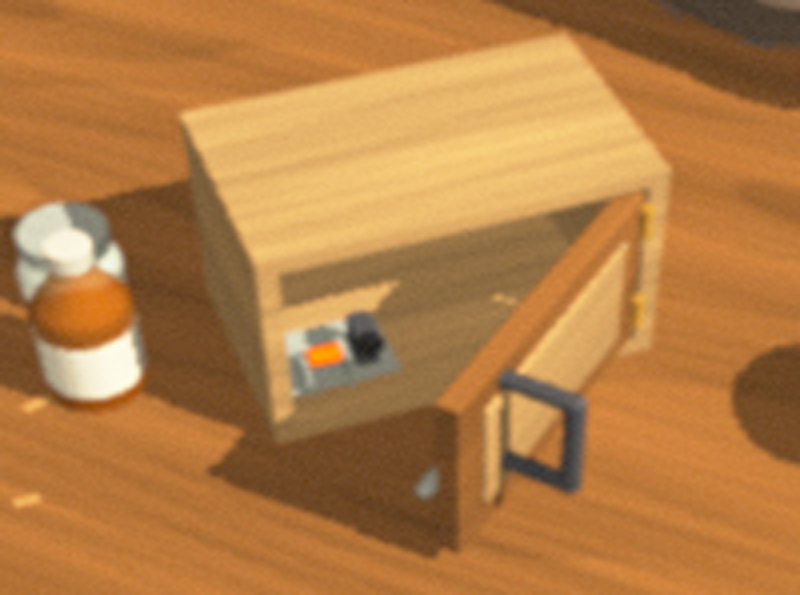

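```bash
python3 - <<'E'
from h import *
S=dict(np.load("side0.npz"));C=dict(np.load("scene0.npz"))
side=[(284.7,215.5),(396.1,252.4),(374.4,322.1),(259.2,283)]
scn=[(357,208.6),(254.5,235.7),(235.5,193.1),(332.5,169.4)]
for n,a,b in zip(["FH","FF","BF","BH"],side,scn):print(n,onz(S,a,.17),onz(C,b,.17),tri(S,a,C,b))
Ps=[(onz(S,a,.17)+onz(C,b,.17))[:2]/2 for a,b in zip(side,scn)]
ctr=np.mean(Ps,0)
yv=(Ps[1]-Ps[0])+(Ps[2]-Ps[3]); yaw=np.arctan2(-yv[0],yv[1])
xv=(Ps[3]-Ps[0])+(Ps[2]-Ps[1]); yaw2=np.arctan2(xv[1],xv[0])
print("ctr",ctr,"yaw",yaw,yaw2)
print("handle top",tri(S,(357,179),C,(335,272.9)), onz(S,(357,179),.14),onz(C,(335,272.9),.14))
print("door top free",tri(S,(386.1,194),C,(304.5,277)))
for n,p,z in [("bowl",(425,263),.06),("drv tip",(350,344),.01),("drv end",(442,376),.015)]:print(n,onz(C,p,z))
for n,p,z in [("bowl",(259,166),.06),("drv tip",(360,171),.01),("drv end",(325,109),.015)]:print(n,onz(S,p,z))
E
```

```text
FH [0.47773074 0.0628806  0.17      ] [0.48127739 0.06315376 0.17      ] (array([0.47831352, 0.06300611, 0.16774825]), np.float64(0.0014902874767767276))
FF [ 0.64698148 -0.10474616  0.17      ] [ 0.64946197 -0.1024065   0.17      ] (array([ 0.64751285, -0.10401033,  0.16747234]), np.float64(0.0005414452813481413))
BF [ 0.54332044 -0.21033906  0.17      ] [ 0.54755511 -0.20785948  0.17      ] (array([ 0.54402681, -0.21013958,  0.16648709]), np.float64(0.00037678062522583194))
BH [ 0.37388131 -0.04475801  0.17      ] [ 0.3733541  -0.04004707  0.17      ] (array([ 0.37285196, -0.04241181,  0.16827364]), np.float64(0.00422731427693102))
ctr [ 0.51169532 -0.07301524] yaw -2.3454392016082632 -2.350779199610451
handle top (array([0.65492541, 0.08173408, 0.14591299]), np.float64(0.0009334683521295891)) [0.65674817 0.08351286 0.14      ] [0.6498985  0.08044486 0.14      ]
door top free (array([0.69289992, 0.02737343, 0.14667012]), np.float64(0.009001424953954201))
bowl [0.47323192 0.23507988 0.06      ]
drv tip [0.71312768 0.14594555 0.01      ]
drv end [0.70950567 0.33949204 0.015     ]
bowl [0.48621582 0.24119492 0.06      ]
drv tip [0.70823218 0.14776906 0.01      ]
drv end [0.7046986 0.3369462 0.015    ]
```

```bash
cat >> h.py <<'E'
from scipy.spatial.transform import Rotation as Ro
HINGE=np.array([.4894,.0541]);YAW=-2.348
def handle(th,home=0):
    a=YAW+th;y=np.array([-np.sin(a),np.cos(a)]);x=np.array([np.cos(a),np.sin(a)])
    return HINGE+.165*y-.042*x
def toolR(s):return Ro.from_euler('xyz',s["ee_rot"]).as_matrix()
def rel(s,P,yang):
    R=toolR(s);d=R.T@(np.asarray(P)-s["position"])*100
    cur=np.arctan2(R[1,1],R[0,1]);da=(yang-cur+np.pi/2)%np.pi-np.pi/2
    # tool x down: positive turn about x -> negative world yaw
    return np.round(d,2),round(-np.degrees(da),1)
E
python3 - <<'E'
from h import *; from station import *
s=state();R=toolR(s);print(R.round(3),np.arctan2(R[1,1],R[0,1]))
for th in (.695,0):print(handle(th),YAW+np.pi/2+th,rel(s,[*handle(th),.25],YAW+np.pi/2+th))
E
```

```text
[[-0.     0.261  0.965]
 [-0.001  0.965 -0.261]
 [-1.    -0.001  0.   ]] 1.3070489579041034
[0.65729149 0.08240984] -0.08220367320510336 (array([ 1.000e-02, -3.737e+01,  6.130e+01]), np.float64(79.6))
[ 0.63647889 -0.03167179] -0.7772036732051033 (array([ 3.000e-02, -4.893e+01,  6.227e+01]), np.float64(-60.6))
```

Request:
jog_arm(increments=[1, 0, -1.1, 1.8, 2.4, 1, 0, -3, 4.9, 6.4, 1, 0, -5.6, 9.2, 12, 1, 0, -8.2, 13.5, 17.6, 1, 0, -10.8, 17.8, 23, 1, 0, -13.4, 22, 28.6, 1, 0, -16, 26.3, 34, 1, 0, -18.7, 30.6, 40, 1, 0, -21.3, 34.9, 45.4, 1, 0, -23.9, 39.2, 51, 1, 0, -26.5, 43.5, 56.5, 1, 0, -29.1, 47.8, 62, 1, 0, -31.8, 52, 67.6, 1, 0, -34, 55.7, 72.4, 1, 0, -35.5, 58.2, 75.6, 1, 0, -36.6, 60, 78, 1, 0, -37.4, 61.3, 79.6, 1, 0, -37.4, 61.3, 79.6, 1, 0, -37.4, 61.3, 79.6])

```text
time_s: 2.05
position: [0.6566, 0.0826, 0.2499]
ee_rot: [-0.876, 1.569, -2.528]
force: [0.0, 0.7, 0.8]
finger_gap: 0.0854
```

```bash
python3 - <<'E'
from h import *; from station import *
s=state();R=toolR(s);print(s["time_s"],s["position"],s["force"],s["joint_pos"].round(2),np.arctan2(R[1,1],R[0,1]))
for n in ["wrist","side"]:
  c=capture(n);cv2.imwrite(f"pics/{n}1.png",c["image"]);np.savez(f"{n}1.npz",**c,pos=s["position"],R=R)
E
```

```text
2.05 [0.65662472 0.08259013 0.24989496] [0.03892439 0.69218419 0.8436424 ] [-0.54  0.51  0.5   1.52 -0.26  1.18 -0.07] -0.08160839083006013
```

View pics/wrist1.png

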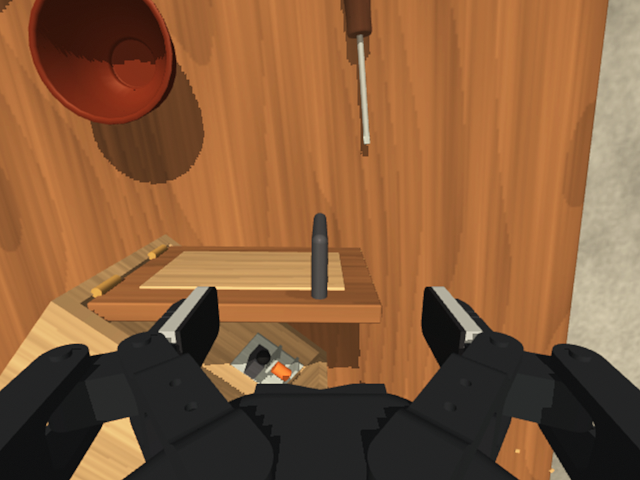

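View pics/side1.png

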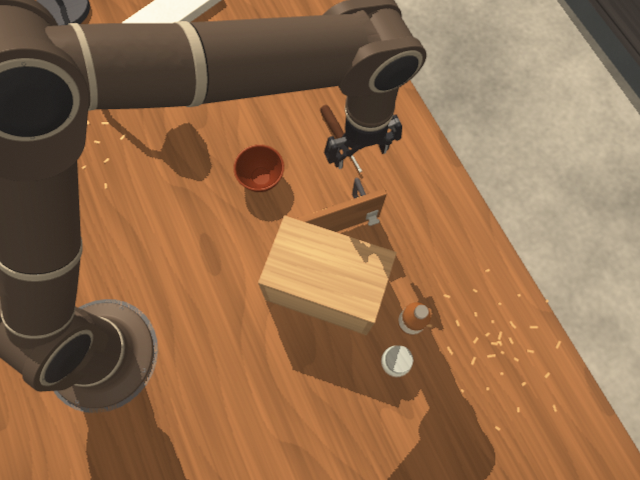

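```bash
cat >> h.py <<'E'
def wristcam(f):
    d=dict(np.load(f));H=np.eye(4);H[:3,:3]=d["R"];H[:3,3]=d["pos"]
    d["world_from_camera"]=H@d["hand_eye"];return d
E
python3 - <<'E'
from h import *
W=wristcam("wrist1.npz")
print("bar top",onz(W,(320,237),.14), "bot",onz(W,(319.5,213),.065))
a=onz(W,(88,305),.155);b=onz(W,(380,305),.155);b2=onz(W,(365,249),.155);print("inner top edge",a,b,np.arctan2(*(b-a)[1::-1]),b2)
a=onz(W,(88,321),.155);b=onz(W,(380,321),.155)
E
```

```text
bar top [0.658242   0.08377716 0.14      ] bot [0.65789487 0.08601886 0.065     ]
inner top edge [0.49034329 0.0512658  0.155     ] [0.69697211 0.03459451 0.155     ] -0.08050788494337875 [0.68828691 0.07707949 0.155     ]
```

Request:
jog_arm(increments=[1, 1.5, 0.1, -0.1, 0, 1, 4, 0.1, -0.1, 0, 1, 7, 0.1, -0.1, 0, 1, 10, 0.1, -0.1, 0, 1, 11.7, 0.1, -0.1, 0, 1, 12.2, 0.1, -0.1, 0, 1, 12.2, 0.1, -0.1, 0], newtons=30)

```text
time_s: 2.85
position: [0.6566, 0.0852, 0.1271]
ee_rot: [-1.294, 1.568, -2.944]
force: [-0.4, -0.2, -0.3]
finger_gap: 0.0849
```

```bash
python3 - <<'E'
from h import *; from station import *
s=state();R=toolR(s);print(s["time_s"],s["position"],s["force"])
for n in ["wrist"]:
  c=capture(n);cv2.imwrite(f"pics/{n}2.png",c["image"])
E
```

```text
2.85 [0.65662771 0.08520736 0.12705295] [-0.40660209 -0.20645762 -0.32503669]
```

View pics/wrist2.png

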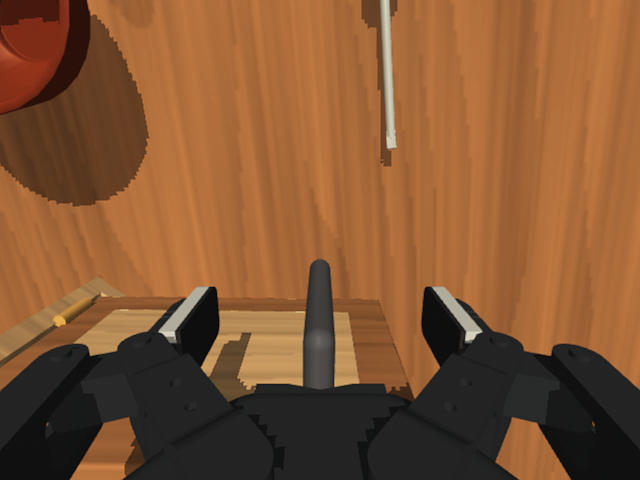

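Request:
jog_arm(increments=[0, 0, 0, 0, 0, 0, 0, 0, 0, 0, 0, 0, 0, 0, 0, 0, 0, 0, 0, 0, 0, 0, 0, 0, 0, 0, 0, 0, 0, 0, 0, 0, 0, 0, 0, 0, 0, 0, 0, 0], newtons=35)

```text
time_s: 3.7
position: [0.6564, 0.0848, 0.1285]
ee_rot: [-1.439, 1.568, -3.089]
force: [-4.4, 0.1, 4.5]
finger_gap: 0.0111
```

```bash
cat > arc.py <<'E'
from h import *; from station import *
import sys
# list waypoints from current measured pose: rotate TCP about hinge by dth
def way(s,ths):
    """relative door rotations (rad, neg=closing) -> rows"""
    R=toolR(s);p=s["position"];out=[]
    for t in ths:
        c,sn=np.cos(t),np.sin(t);d=p[:2]-HINGE
        q=HINGE+np.array([c*d[0]-sn*d[1],sn*d[0]+c*d[1]])
        v=R.T@np.array([*(q-p[:2]),0])*100
        out.append([0,round(v[0],2),round(v[1],2),round(v[2],2),round(-np.degrees(t),2)])
    return out
def theta(s):
    d=s["position"][:2]-HINGE; return np.arctan2(d[1],d[0])-(YAW+np.pi/2)-np.arctan2(.042,.165)
def report():
    s=state();R=toolR(s);a=YAW+theta(s)
    y=np.array([-np.sin(a),np.cos(a),0]);x=np.array([np.cos(a),np.sin(a),0])
    print("t",round(s["time_s"],2),"pos",s["position"].round(4),"th",round(theta(s),4),"mm",round(theta(s)*165,1),"r",np.linalg.norm(s["position"][:2]-HINGE).round(4),"toolyaw-th",round(np.arctan2(R[1,1],R[0,1])-(YAW+np.pi/2)-theta(s),3),"Fx(+ = reaction closing) ",(s["force"]@x).round(2),"Fy",(s["force"]@y).round(2),"Fz",s["force"][2].round(2),"Mz",s["moment"][2].round(2),"gap",s["finger_gap"].round(4))
    return s
E
python3 - <<'E'
from arc import *
s=report()
for r in way(s,-np.arange(1,16)*.035):print(r)
E
```

```text
Traceback (most recent call last):
  File "arc.py", line 18, in report
    print("t",round(s["time_s"],2),"pos",s["position"].round(4),"th",round(theta(s),4),"mm",round(theta(s)*165,1),"r",np.linalg.norm(s["position"][:2]-HINGE).round(4),"toolyaw-th",round(np.arctan2(R[1,1],R[0,1])-(YAW+np.pi/2)-theta(s),3),"Fx(+ = reaction closing) ",(s["force"]@x).round(2),"Fy",(s["force"]@y).round(2),"Fz",s["force"][2].round(2),"Mz",s["moment"][2].round(2),"gap",s["finger_gap"].round(4))
                                                                                                                                                                                                                                                                                                                                                                                              ^^^^^^^^^^^^^^^^^^^^^
AttributeError: 'float' object has no attribute 'round'
```

```bash
sed -i 's/"Fx(+ = reaction closing) ",(s\["force"\]@x).round(2)/"Fclose",-(s["force"]@x).round(2)/; s/s\["moment"\]\[2\].round(2)/round(float(s["moment"][2]),2)/; s/s\["force"\]\[2\].round(2)/round(float(s["force"][2]),2)/; s/s\["finger_gap"\].round(4)/round(float(s["finger_gap"]),4)/' arc.py
python3 - <<'E'
from arc import *
s=report()
for r in way(s,-np.arange(1,17)*.035):print(r)
E
```

```text
t 3.7 pos [0.6564 0.0848 0.1285] th 0.7096 mm 117.1 r 0.1698 toolyaw-th -0.012 Fclose -0.2 Fy -4.41 Fz 4.49 Mz 0.02 gap 0.0111
[0, np.float64(-0.0), np.float64(0.14), np.float64(0.58), np.float64(2.01)]
[0, np.float64(-0.0), np.float64(0.27), np.float64(1.16), np.float64(4.01)]
[0, np.float64(-0.0), np.float64(0.37), np.float64(1.74), np.float64(6.02)]
[0, np.float64(-0.0), np.float64(0.45), np.float64(2.33), np.float64(8.02)]
[0, np.float64(-0.0), np.float64(0.51), np.float64(2.92), np.float64(10.03)]
[0, np.float64(-0.0), np.float64(0.55), np.float64(3.52), np.float64(12.03)]
[0, np.float64(-0.0), np.float64(0.57), np.float64(4.11), np.float64(14.04)]
[0, np.float64(0.0), np.float64(0.57), np.float64(4.7), np.float64(16.04)]
[0, np.float64(0.0), np.float64(0.55), np.float64(5.3), np.float64(18.05)]
[0, np.float64(0.0), np.float64(0.51), np.float64(5.89), np.float64(20.05)]
[0, np.float64(0.0), np.float64(0.45), np.float64(6.48), np.float64(22.06)]
[0, np.float64(0.0), np.float64(0.36), np.float64(7.07), np.float64(24.06)]
[0, np.float64(0.0), np.float64(0.26), np.float64(7.65), np.float64(26.07)]
[0, np.float64(0.0), np.float64(0.13), np.float64(8.24), np.float64(28.07)]
[0, np.float64(0.0), np.float64(-0.01), np.float64(8.81), np.float64(30.08)]
[0, np.float64(0.0), np.float64(-0.18), np.float64(9.38), np.float64(32.09)]
```

Request:
jog_arm(increments=[0, 0, 0.07, 0.3, 1, 0, 0, 0.2, 0.9, 3, 0, 0, 0.32, 1.45, 5, 0, 0, 0.41, 2.03, 7, 0, 0, 0.48, 2.62, 9, 0, 0, 0.53, 3.22, 11, 0, 0, 0.56, 3.8, 13, 0, 0, 0.57, 4.11, 14, 0, 0, 0.57, 4.11, 14])

```text
time_s: 4.6
position: [0.6588, 0.0426, 0.1286]
ee_rot: [-1.048, 1.568, -2.944]
force: [-0.9, 0.7, 1.8]
finger_gap: 0.0109
```

```bash
python3 - <<'E'
from arc import *
s=report()
for r in way(s,-np.arange(1,10)*.03):print(*r)
E
```

```text
t 4.6 pos [0.6588 0.0426 0.1286] th 0.4602 mm 75.9 r 0.1698 toolyaw-th -0.008 Fclose 0.44 Fy -1.05 Fz 1.77 Mz 0.08 gap 0.0109
0 0.0 0.12 0.49 1.72
0 0.0 0.23 0.99 3.44
0 0.0 0.32 1.49 5.16
0 0.0 0.4 2.0 6.88
0 0.0 0.46 2.5 8.59
0 0.0 0.51 3.01 10.31
0 0.0 0.54 3.52 12.03
0 0.0 0.56 4.03 13.75
0 0.0 0.56 4.54 15.47
```

Good, low forces. On to about 0.22 rad.

Request:
jog_arm(increments=[0, 0, 0.06, 0.25, 0.86, 0, 0, 0.17, 0.74, 2.6, 0, 0, 0.28, 1.24, 4.3, 0, 0, 0.36, 1.75, 6, 0, 0, 0.43, 2.25, 7.7, 0, 0, 0.49, 2.75, 9.5, 0, 0, 0.53, 3.26, 11.2, 0, 0, 0.55, 3.7, 12.6, 0, 0, 0.56, 4.03, 13.75, 0, 0, 0.56, 4.03, 13.75])

```text
time_s: 5.6
position: [0.6512, 0.0018, 0.1286]
ee_rot: [-0.632, 1.568, -2.77]
force: [1.4, -0.4, -1.5]
finger_gap: 0.011
```

```bash
python3 - <<'E'
from arc import *
s=report()
for r in way(s,-np.arange(1,9)*.01):print(*r)
E
```

```text
t 5.6 pos [0.6512 0.0018 0.1286] th 0.2152 mm 35.5 r 0.17 toolyaw-th -0.005 Fclose 0.46 Fy 1.41 Fz -1.49 Mz 0.05 gap 0.011
0 0.0 0.04 0.16 0.57
0 0.0 0.08 0.33 1.15
0 0.0 0.12 0.5 1.72
0 0.0 0.16 0.66 2.29
0 0.0 0.19 0.83 2.86
0 0.0 0.23 0.99 3.44
0 0.0 0.26 1.16 4.01
0 0.0 0.29 1.33 4.58
```

Request:
jog_arm(increments=[0, 0, 0.04, 0.16, 0.57, 0, 0, 0.08, 0.33, 1.15, 0, 0, 0.12, 0.5, 1.72, 0, 0, 0.16, 0.66, 2.29, 0, 0, 0.16, 0.66, 2.29])

```text
time_s: 6.1
position: [0.6488, -0.0049, 0.1286]
ee_rot: [-0.567, 1.568, -2.746]
force: [1.8, 1.0, -0.9]
finger_gap: 0.0116
```

```bash
python3 - <<'E'
from arc import *
s=report()
for r in way(s,-np.arange(1,9)*.01):print(*r)
E
```

```text
t 6.1 pos [ 0.6488 -0.0049  0.1286] th 0.1735 mm 28.6 r 0.17 toolyaw-th -0.004 Fclose 1.87 Fy 0.89 Fz -0.89 Mz -0.03 gap 0.0116
0 0.0 0.04 0.16 0.57
0 0.0 0.08 0.33 1.15
0 0.0 0.12 0.5 1.72
0 0.0 0.16 0.66 2.29
0 0.0 0.19 0.83 2.86
0 0.0 0.23 0.99 3.44
0 0.0 0.26 1.16 4.01
0 0.0 0.29 1.33 4.58
```

Request:
jog_arm(increments=[0, 0, 0.04, 0.16, 0.57, 0, 0, 0.08, 0.33, 1.15, 0, 0, 0.08, 0.33, 1.15])

```text
time_s: 6.4
position: [0.6475, -0.0085, 0.1286]
ee_rot: [-0.477, 1.568, -2.677]
force: [1.6, 0.4, -0.5]
finger_gap: 0.0113
```

```bash
python3 - <<'E'
from arc import *
s=report()
for r in way(s,-np.arange(1,6)*.01):print(*r)
E
```

```text
t 6.4 pos [ 0.6475 -0.0085  0.1286] th 0.1508 mm 24.9 r 0.17 toolyaw-th -0.003 Fclose 1.25 Fy 1.05 Fz -0.53 Mz 0.0 gap 0.0113
0 0.0 0.04 0.16 0.57
0 0.0 0.08 0.33 1.15
0 0.0 0.12 0.5 1.72
0 0.0 0.16 0.66 2.29
0 0.0 0.19 0.83 2.86
```

Request:
jog_arm(increments=[0, 0, 0.04, 0.16, 0.57, 0, 0, 0.08, 0.33, 1.15, 0, 0, 0.08, 0.33, 1.15])

```text
time_s: 6.7
position: [0.6461, -0.0121, 0.1286]
ee_rot: [-0.42, 1.567, -2.641]
force: [2.3, 1.1, -1.5]
finger_gap: 0.0105
```

```bash
python3 -c "from arc import *;report()"
```

```text
t 6.7 pos [ 0.6461 -0.0121  0.1286] th 0.1284 mm 21.2 r 0.1701 toolyaw-th -0.001 Fclose 2.33 Fy 1.18 Fz -1.54 Mz -0.04 gap 0.0105
```

Request:
jog_arm(increments=[0, 0, 0.04, 0.16, 0.57, 0, 0, 0.06, 0.24, 0.86, 0, 0, 0.06, 0.24, 0.86])

```text
time_s: 7.0
position: [0.645, -0.0146, 0.1286]
ee_rot: [-0.364, 1.567, -2.601]
force: [0.8, -0.0, -0.7]
finger_gap: 0.0111
```

```bash
python3 -c "from arc import *;report()"
```

```text
t 7.0 pos [ 0.645  -0.0146  0.1286] th 0.1124 mm 18.5 r 0.1701 toolyaw-th -0.001 Fclose 0.5 Fy 0.66 Fz -0.75 Mz -0.05 gap 0.0111
```

Request:
jog_arm(increments=[0, 0, 0.04, 0.16, 0.57, 0, 0, 0.06, 0.24, 0.86, 0, 0, 0.06, 0.24, 0.86])

```text
time_s: 7.3
position: [0.6439, -0.017, 0.1286]
ee_rot: [-0.33, 1.567, -2.581]
force: [1.5, 0.1, -1.8]
finger_gap: 0.011
```

```bash
python3 -c "from arc import *;report()"
```

```text
t 7.3 pos [ 0.6439 -0.017   0.1286] th 0.0966 mm 15.9 r 0.1701 toolyaw-th -0.0 Fclose 1.03 Fy 1.1 Fz -1.77 Mz 0.02 gap 0.011
```

Request:
jog_arm(increments=[0, 0, 0.04, 0.16, 0.57, 0, 0, 0.06, 0.24, 0.86, 0, 0, 0.06, 0.24, 0.86])

```text
time_s: 7.6
position: [0.6428, -0.0196, 0.1286]
ee_rot: [-0.305, 1.567, -2.573]
force: [2.6, 0.0, -1.3]
finger_gap: 0.011
```

```bash
python3 -c "from arc import *;report()"
```

```text
t 7.6 pos [ 0.6428 -0.0196  0.1286] th 0.0802 mm 13.2 r 0.1701 toolyaw-th 0.0 Fclose 1.65 Fy 1.95 Fz -1.31 Mz -0.06 gap 0.011
```

Request:
jog_arm(increments=[0, 0, 0.04, 0.16, 0.57, 0, 0, 0.06, 0.24, 0.86, 0, 0, 0.06, 0.24, 0.86])

```text
time_s: 7.9
position: [0.6416, -0.022, 0.1286]
ee_rot: [-0.287, 1.567, -2.57]
force: [1.9, -0.1, -1.7]
finger_gap: 0.011
```

```bash
python3 -c "from arc import *;report()"
```

```text
t 7.9 pos [ 0.6416 -0.022   0.1286] th 0.0641 mm 10.6 r 0.1702 toolyaw-th 0.001 Fclose 1.17 Fy 1.56 Fz -1.69 Mz -0.05 gap 0.011
```

Request:
jog_arm(increments=[0, 0, 0.04, 0.16, 0.57, 0, 0, 0.06, 0.24, 0.86, 0, 0, 0.06, 0.24, 0.86])

```text
time_s: 8.2
position: [0.6411, -0.0231, 0.1286]
ee_rot: [-0.407, 1.568, -2.705]
force: [4.3, 3.3, -2.0]
finger_gap: 0.0111
```

```bash
python3 -c "from arc import *;report()"
```

```text
t 8.2 pos [ 0.6411 -0.0231  0.1286] th 0.0571 mm 9.4 r 0.1702 toolyaw-th -0.007 Fclose 5.31 Fy 1.02 Fz -1.99 Mz 0.0 gap 0.0111
```

Request:
jog_arm(increments=[0, 0, 0.04, 0.16, 0.57, 0, 0, 0.06, 0.24, 0.86, 0, 0, 0.06, 0.24, 0.86])

```text
time_s: 8.5
position: [0.641, -0.0233, 0.1287]
ee_rot: [-2.201, 1.57, 1.771]
force: [6.1, 4.6, -4.1]
finger_gap: 0.011
```

```bash
python3 -c "from arc import *;report()"
```

```text
t 8.5 pos [ 0.641  -0.0233  0.1287] th 0.056 mm 9.2 r 0.1702 toolyaw-th -0.019 Fclose 7.52 Fy 1.57 Fz -4.07 Mz 0.17 gap 0.011
```

Request:
jog_arm(increments=[0, 0, 0.05, 0.2, 0, 0, 0, 0.08, 0.3, 0, 0, 0, 0.1, 0.4, 0, 0, 0, 0.1, 0.4, 0])

```text
time_s: 8.9
position: [0.6409, -0.0235, 0.1287]
ee_rot: [-3.057, 1.566, 0.918]
force: [8.3, 8.1, -5.9]
finger_gap: 0.0111
```

```bash
python3 -c "from arc import *;report()"
```

```text
t 8.9 pos [ 0.6409 -0.0235  0.1287] th 0.0547 mm 9.0 r 0.1702 toolyaw-th -0.015 Fclose 11.59 Fy 0.84 Fz -5.92 Mz 0.09 gap 0.0111
```

Request:
jog_arm(increments=[0, 0, 0.12, 0.42, 0, 0, 0, 0.12, 0.46, 0, 0, 0, 0.12, 0.48, 0, 0, 0, 0.12, 0.48, 0])

```text
time_s: 9.3
position: [0.6407, -0.0238, 0.1288]
ee_rot: [-3.128, 1.561, 0.849]
force: [11.2, 8.6, -6.1]
finger_gap: 0.0111
```

```bash
python3 -c "from arc import *;report()"
```

```text
t 9.3 pos [ 0.6407 -0.0238  0.1288] th 0.0527 mm 8.7 r 0.1702 toolyaw-th -0.01 Fclose 13.86 Fy 2.65 Fz -6.14 Mz -0.1 gap 0.0111
```

```bash
python3 - <<'E'
from arc import *
for n in ["scene","side"]:
  c=capture(n);cv2.imwrite(f"pics/{n}3.png",c["image"][100:360,170:490] if n=="side" else c["image"][100:360,150:470])
import cv2
a=np.hstack([cv2.resize(cv2.imread(f"pics/{n}3.png"),None,fx=2,fy=2) for n in ["scene"]]);cv2.imwrite("pics/sc3.png",a)
a=cv2.resize(cv2.imread("pics/side3.png"),None,fx=2,fy=2);cv2.imwrite("pics/si3.png",a)
report()
E
```

```text
t 9.4 pos [ 0.6407 -0.0238  0.1287] th 0.0526 mm 8.7 r 0.1702 toolyaw-th -0.01 Fclose 13.33 Fy 2.79 Fz -6.3 Mz -0.1 gap 0.011
```

View pics/sc3.png

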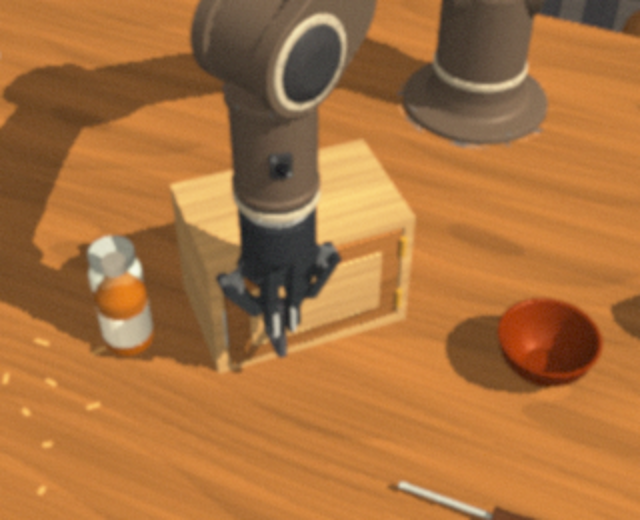

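View pics/si3.png

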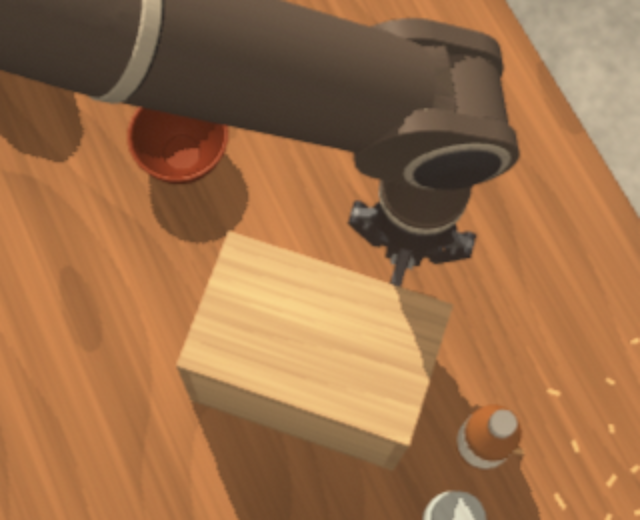

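Request:
jog_arm(increments=[0, 0, 0.12, 0.5, 0, 0, 0, 0.12, 0.53, 0, 0, 0, 0.12, 0.54, 0, 0, 0, 0.12, 0.54, 0])

```text
time_s: 9.8
position: [0.6403, -0.0245, 0.1288]
ee_rot: [3.114, 1.555, 0.811]
force: [11.5, 9.8, -6.4]
finger_gap: 0.0107
```

```bash
python3 -c "from arc import *;report()"
```

```text
t 9.8 pos [ 0.6403 -0.0245  0.1288] th 0.0479 mm 7.9 r 0.1701 toolyaw-th -0.003 Fclose 14.92 Fy 2.03 Fz -6.37 Mz -0.13 gap 0.0107
```

Request:
jog_arm(increments=[0, 0, 0.12, 0.53, 0.2, 0, 0, 0.12, 0.54, 0.4, 0, 0, 0.12, 0.54, 0.4, 0, 0, 0.12, 0.54, 0.4])

```text
time_s: 10.2
position: [0.6396, -0.0257, 0.1288]
ee_rot: [3.102, 1.551, 0.795]
force: [10.2, 8.6, -6.1]
finger_gap: 0.0109
```

```bash
python3 -c "from arc import *;report()"
```

```text
t 10.2 pos [ 0.6396 -0.0257  0.1288] th 0.0398 mm 6.6 r 0.1701 toolyaw-th 0.001 Fclose 13.21 Fy 1.74 Fz -6.09 Mz -0.09 gap 0.0109
```

Request:
jog_arm(increments=[0, 0, 0.12, 0.53, 0.3, 0, 0, 0.12, 0.54, 0.6, 0, 0, 0.12, 0.54, 0.6])

```text
time_s: 10.5
position: [0.6384, -0.0278, 0.1288]
ee_rot: [3.098, 1.547, 0.782]
force: [8.1, 6.7, -3.6]
finger_gap: 0.0108
```

```bash
python3 -c "from arc import *;report()"
```

```text
t 10.5 pos [ 0.6384 -0.0278  0.1288] th 0.0253 mm 4.2 r 0.1701 toolyaw-th 0.007 Fclose 10.39 Fy 1.37 Fz -3.55 Mz -0.11 gap 0.0108
```

Request:
jog_arm(increments=[0, 0, 0.12, 0.5, 0.6, 0, 0, 0.12, 0.5, 0.8, 0, 0, 0.12, 0.5, 0.8])

```text
time_s: 10.8
position: [0.636, -0.032, 0.1288]
ee_rot: [3.115, 1.547, 0.785]
force: [2.1, 1.0, -0.2]
finger_gap: 0.011
```

```bash
python3 -c "from arc import *;report()"
```

```text
t 10.8 pos [ 0.636  -0.032   0.1288] th -0.0031 mm -0.5 r 0.1701 toolyaw-th 0.021 Fclose 2.23 Fy 0.8 Fz -0.24 Mz -0.19 gap 0.011
```

Request:
jog_arm(increments=[0, 0, 0.05, 0.2, 1, 0, 0, 0.05, 0.2, 1.5, 0, 0, 0.05, 0.2, 1.5])

```text
time_s: 11.1
position: [0.6343, -0.0351, 0.1288]
ee_rot: [-3.135, 1.548, 0.791]
force: [-0.2, -2.2, 1.2]
finger_gap: 0.0108
```

```bash
python3 -c "from arc import *;report()"
```

```text
t 11.1 pos [ 0.6343 -0.0351  0.1288] th -0.0235 mm -3.9 r 0.1702 toolyaw-th 0.014 Fclose -1.7 Fy 1.46 Fz 1.19 Mz -0.14 gap 0.0108
```

Drawn in now (force reversed). Small steps to the stop.

Request:
jog_arm(increments=[0, 0, 0.03, 0.1, 0.5, 0, 0, 0.04, 0.15, 1, 0, 0, 0.04, 0.15, 1])

```text
time_s: 11.4
position: [0.6343, -0.0353, 0.1288]
ee_rot: [-3.127, 1.547, 0.782]
force: [3.9, 2.6, -2.0]
finger_gap: 0.0108
```

```bash
python3 -c "from arc import *;report()"
```

```text
t 11.4 pos [ 0.6343 -0.0353  0.1288] th -0.0248 mm -4.1 r 0.1702 toolyaw-th -0.002 Fclose 4.63 Fy 0.84 Fz -1.98 Mz 0.11 gap 0.0108
```

Request:
jog_arm(increments=[0, 0, 0, 0, 0, 0.6, 0, 0, 0, 0, 1, 0, 0, 0, 0, 1, 0, 0, 0, 0, 1, 0, 0, 0, 0, 1, 0, 0, 0, 0, 1, 0, 0, 0, 0, 1, 0, 0, 0, 0, 1, 0, 0, 0, 0, 1, 0, 0, 0, 0, 1, 0, 0, 0, 0, 1, 0, 0, 0, 0, 1, 0, 0, 0, 0, 1, 0, 0, 0, 0, 1, 0, 0, 0, 0, 1, 0, 0, 0, 0, 1, 0, 0, 0, 0, 1, 0, 0, 0, 0])

```text
time_s: 13.2
position: [0.6343, -0.0353, 0.1288]
ee_rot: [-3.128, 1.547, 0.781]
force: [0.3, -0.2, 0.4]
finger_gap: 0.0853
```

```bash
python3 - <<'E'
from arc import *
s=report();R=toolR(s)
for n in ["wrist","scene"]:
  c=capture(n);cv2.imwrite(f"pics/{n}4.png",c["image"]);np.savez(f"{n}4.npz",**c,pos=s["position"],R=R)
E
```

```text
t 13.2 pos [ 0.6343 -0.0353  0.1288] th -0.0247 mm -4.1 r 0.1702 toolyaw-th -0.002 Fclose 0.05 Fy 0.39 Fz 0.36 Mz -0.02 gap 0.0853
```

View pics/wrist4.png

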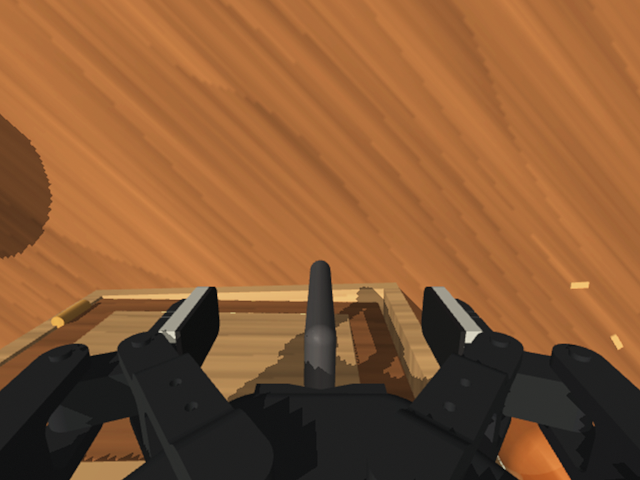

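View pics/scene4.png

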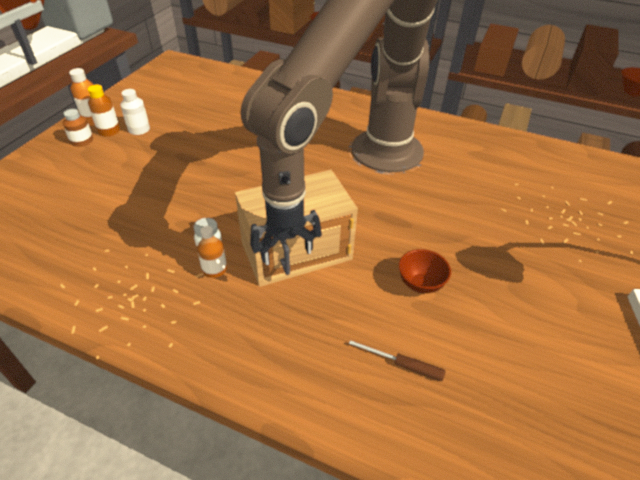

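Request:
jog_arm(increments=[0, 0, 0, 0, 0, 0, 0, 0, 0, 0, 0, 0, 0, 0, 0, 0, 0, 0, 0, 0, 0, 0, 0, 0, 0, 0, 0, 0, 0, 0, 0, 0, 0, 0, 0, 0, 0, 0, 0, 0], newtons=35)

```text
time_s: 14.1
position: [0.6342, -0.0352, 0.1288]
ee_rot: [-3.124, 1.547, 0.784]
force: [-1.1, 0.3, 0.3]
finger_gap: 0.0106
```

```bash
python3 - <<'E'
from arc import *
s=report()
for r in way(s,np.arange(1,9)*.01):print(*r)
E
```

```text
t 14.1 pos [ 0.6342 -0.0352  0.1288] th -0.0247 mm -4.1 r 0.1702 toolyaw-th -0.002 Fclose -0.57 Fy -1.04 Fz 0.28 Mz -0.01 gap 0.0106
0 0.0 -0.04 -0.16 -0.57
0 0.01 -0.09 -0.33 -1.15
0 0.01 -0.13 -0.49 -1.72
0 0.02 -0.18 -0.66 -2.29
0 0.02 -0.23 -0.82 -2.86
0 0.02 -0.28 -0.98 -3.44
0 0.03 -0.34 -1.14 -4.01
0 0.03 -0.39 -1.3 -4.58
```

Request:
jog_arm(increments=[0, 0, -0.02, -0.08, -0.3, 0, 0, -0.04, -0.16, -0.57, 0, 0, -0.06, -0.24, -0.86, 0, 0, -0.09, -0.33, -1.15, 0, 0, -0.11, -0.41, -1.43, 0, 0, -0.13, -0.49, -1.72, 0, 0, -0.16, -0.57, -2, 0, 0, -0.18, -0.66, -2.3, 0, 0, -0.18, -0.66, -2.3])

```text
time_s: 15.0
position: [0.6384, -0.0282, 0.1289]
ee_rot: [3.121, 1.545, 0.788]
force: [2.1, 2.6, -1.2]
finger_gap: 0.011
```

```bash
python3 - <<'E'
from arc import *
s=report()
for r in way(s,np.arange(1,9)*.02):print(*r)
E
```

```text
t 15.0 pos [ 0.6384 -0.0282  0.1289] th 0.0233 mm 3.8 r 0.1702 toolyaw-th -0.008 Fclose 3.34 Fy -0.31 Fz -1.17 Mz 0.05 gap 0.011
0 0.01 -0.09 -0.33 -1.15
0 0.02 -0.19 -0.65 -2.29
0 0.02 -0.29 -0.98 -3.44
0 0.03 -0.4 -1.3 -4.58
0 0.04 -0.52 -1.62 -5.73
0 0.05 -0.64 -1.94 -6.88
0 0.06 -0.77 -2.25 -8.02
0 0.07 -0.9 -2.57 -9.17
```

Through the catch. Continue gently.

Request:
jog_arm(increments=[0, 0, -0.04, -0.16, -0.57, 0, 0, -0.09, -0.33, -1.15, 0, 0, -0.14, -0.49, -1.7, 0, 0, -0.19, -0.65, -2.29, 0, 0, -0.29, -0.98, -3.44, 0, 0, -0.4, -1.3, -4.58, 0, 0, -0.52, -1.62, -5.73, 0, 0, -0.64, -1.94, -6.88, 0, 0, -0.77, -2.25, -8.02, 0, 0, -0.9, -2.57, -9.17, 0, 0, -0.9, -2.57, -9.17])

```text
time_s: 16.1
position: [0.6496, -0.0027, 0.129]
ee_rot: [2.977, 1.546, 0.805]
force: [4.9, -1.0, -12.3]
finger_gap: 0.0111
```

```bash
python3 - <<'E'
from arc import *
s=report()
for r in way(s,np.arange(1,20)*.03):print(*r)
E
```

```text
t 16.1 pos [ 0.6496 -0.0027  0.129 ] th 0.1873 mm 30.9 r 0.17 toolyaw-th -0.011 Fclose 1.85 Fy 4.6 Fz -12.34 Mz 0.05 gap 0.0111
0 0.01 -0.14 -0.49 -1.72
0 0.02 -0.29 -0.98 -3.44
0 0.03 -0.46 -1.46 -5.16
0 0.05 -0.64 -1.93 -6.88
0 0.06 -0.84 -2.41 -8.59
0 0.07 -1.05 -2.87 -10.31
0 0.08 -1.27 -3.33 -12.03
0 0.09 -1.51 -3.78 -13.75
0 0.1 -1.76 -4.22 -15.47
0 0.11 -2.02 -4.66 -17.19
0 0.12 -2.3 -5.09 -18.91
0 0.13 -2.59 -5.51 -20.63
0 0.13 -2.89 -5.92 -22.35
0 0.14 -3.21 -6.32 -24.06
0 0.15 -3.53 -6.71 -25.78
0 0.16 -3.87 -7.09 -27.5
0 0.17 -4.22 -7.46 -29.22
0 0.18 -4.58 -7.82 -30.94
0 0.18 -4.95 -8.17 -32.66
```

Request:
jog_arm(increments=[0, 0.03, -0.07, -0.25, -0.86, 0, 0.05, -0.29, -0.98, -3.44, 0, 0.06, -0.46, -1.46, -5.16, 0, 0.07, -0.64, -1.93, -6.88, 0, 0.08, -0.84, -2.41, -8.59, 0, 0.09, -1.05, -2.87, -10.3, 0, 0.1, -1.27, -3.33, -12, 0, 0.11, -1.51, -3.78, -13.75, 0, 0.12, -1.76, -4.22, -15.5, 0, 0.13, -2.02, -4.66, -17.2, 0, 0.14, -2.3, -5.09, -18.9, 0, 0.15, -2.59, -5.51, -20.6, 0, 0.15, -2.89, -5.92, -22.35, 0, 0.16, -3.21, -6.32, -24, 0, 0.17, -3.53, -6.71, -25.8, 0, 0.18, -3.87, -7.09, -27.5, 0, 0.19, -4.22, -7.46, -29.2, 0, 0.2, -4.5, -7.75, -30.6, 0, 0.2, -4.6, -7.82, -31, 0, 0.2, -4.6, -7.82, -31])

```text
time_s: 18.1
position: [0.6557, 0.0881, 0.1288]
ee_rot: [2.446, 1.546, 0.817]
force: [-4.2, -0.9, 1.1]
finger_gap: 0.011
```

```bash
python3 - <<'E'
from arc import *
s=report()
E
```

```text
t 18.1 pos [0.6557 0.0881 0.1288] th 0.7298 mm 120.4 r 0.1697 toolyaw-th -0.012 Fclose -1.07 Fy -4.12 Fz 1.13 Mz 0.04 gap 0.011
```

Request:
jog_arm(increments=[0, 0, 0, 0, 0, 0, 0, 0, 0, 0, 1, 0, 0, 0, 0, 1, 0, 0, 0, 0, 1, 0, 0, 0, 0, 1, 0, 0, 0, 0, 1, 0, 0, 0, 0, 1, 0, 0, 0, 0, 1, 0, 0, 0, 0, 1, -1, 0, 0, 0, 1, -3, 0, 0, 0, 1, -6, 0, 0, 0, 1, -9, 0, 0, 0, 1, -12, 0, 0, 0, 1, -14, 0, 0, 0, 1, -15, 0, 0, 0, 1, -15, 0, 0, 0, 1, -15, 0, 0, 0])

```text
time_s: 19.9
position: [0.6527, 0.0855, 0.2779]
ee_rot: [2.475, 1.546, 0.845]
force: [-0.3, 0.6, -0.8]
finger_gap: 0.0855
```

```bash
python3 - <<'E'
from arc import *
s=report();R=toolR(s)
for n in ["wrist","scene"]:
  c=capture(n);cv2.imwrite(f"pics/{n}5.png",c["image"]);np.savez(f"{n}5.npz",**c,pos=s["position"],R=R)
a=np.vstack([cv2.imread("pics/wrist5.png"),cv2.imread("pics/scene5.png")]);cv2.imwrite("pics/end5.png",cv2.resize(a,None,fx=.62,fy=.62))
E
```

```text
t 19.9 pos [0.6527 0.0855 0.2779] th 0.7177 mm 118.4 r 0.1663 toolyaw-th 0.001 Fclose 0.56 Fy -0.38 Fz -0.85 Mz -0.01 gap 0.0855
```

View pics/end5.png

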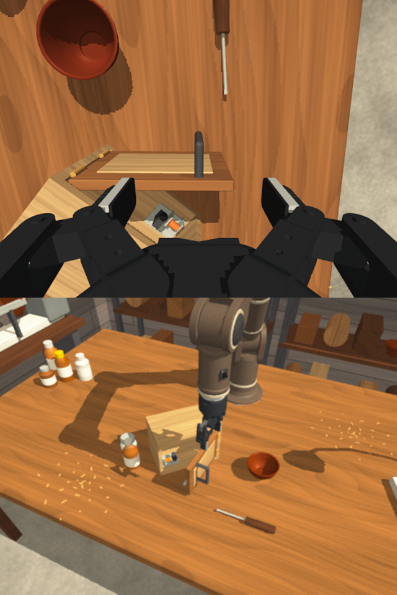

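The wrist view shows the door standing open, parallel to the jaws, with the bar at about (320, 245). The bowl and driver look unmoved. One last check that the door is at rest, then I'll hand in.

```bash
python3 - <<'E'
from arc import *
s=state();c=capture("wrist");b=cv2.imread("pics/wrist5.png")
print("door-region change",cv2.absdiff(c["image"],b)[230:330,90:400].max())
d=cv2.absdiff(cv2.imread("pics/scene0.png"),cv2.imread("pics/scene5.png")).max(2)
for n,(x0,y0,x1,y1) in dict(bowl=(395,245,455,295),drv=(345,338,448,382),bottles=(192,215,228,280)).items():print(n,(d[y0:y1,x0:x1]>40).mean())
W=wristcam("wrist5.npz");p=onz(W,(320,245),.14);q=p[:2]-HINGE;print(p,"th",np.arctan2(q[1],q[0])-(YAW+np.pi/2)-.249)
print(hand_in())
E
```

```text
door-region change 81
bowl 0.0
drv 0.0
bottles 0.16666666666666666
[0.65581964 0.07486263 0.14      ] th 0.6523230596603368
the job is handed in; nothing more can be done
None
```

```bash
python3 - <<'E'
import cv2,numpy as np
a=[cv2.resize(cv2.imread(f"pics/scene{i}.png")[200:320,180:380],None,fx=3.5,fy=2.4) for i in (0,5)]
cv2.imwrite("pics/cmp.png",np.vstack(a))
E
```

```text
(no output)
```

View pics/cmp.png

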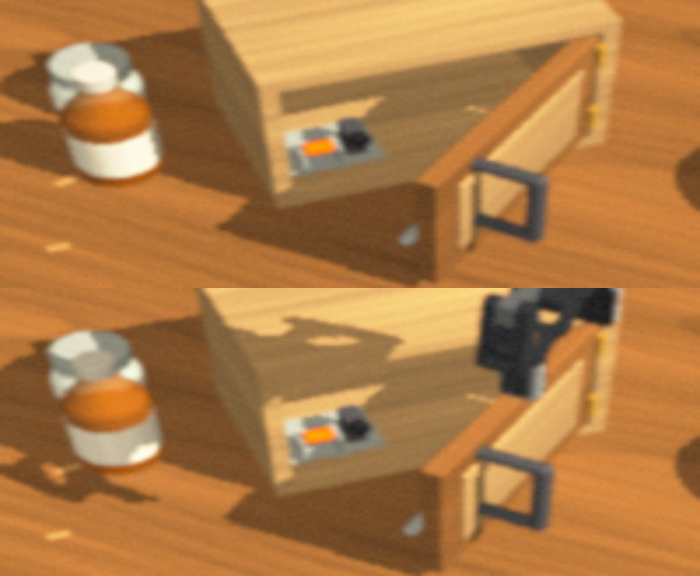

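I tried the catch: the door was pushed shut until it snapped in, let go, then pulled open through the catch. It was left standing open, and the job is handed in at about 20 s.

- **Closing:** I pinched the handle and eased the door shut. The catch began to resist about 10 mm before flush, with a peak of about 15 N measured at the wrist. It then drew the door in to a stop about 4 mm behind flush, where I pressed with about 5 N.
- **Catch holding alone:** With the fingers fully open for over a second, the wrist force was near zero and the wrist picture showed the door still shut.
- **Opening:** I pulled the door back through the catch at low force, let go, and lifted the gripper 15 cm clear. One reading on the way out showed 12 N downward, from a small height error that I corrected in the next move.
- **Final angle:** The handle position at release gave about 0.73 rad. A rough reading from the last wrist picture gave 0.65 rad, so these disagree by about 0.08. Both are above 0.45 and inside the range where the door stays put.
- **At-rest check:** This was not clean. Two wrist frames just before hand-in still differed by up to 81 grey levels in the door area. I put that down to edges shifting as the arm settled and did not look into it further.
- **Bystanders:** The bowl and screwdriver areas are unchanged. The bottle and jar area changed in 17 % of its pixels. A side-by-side view shows only the arm's shadow there, with both in their places.

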